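# Earth the pier: hang the copper saddle on the earth rail

### The arm

A 6-joint arm with a two-finger parallel gripper is mounted at the origin on the work surface. World frame = base frame: x ahead of the robot, y to its left, z up, the work surface at z = 0. Lengths are in m, angles in rad, forces in N, time in s.
With the tool pointing down it reaches from about 0.3 to 0.775 m from the base axis. Payload 14.6 kg.
Tool frame: the origin (TCP) lies at the very end of the fingers, on their centre line; the grasp point (between the pads) lies 19 mm behind it; z points along the fingers, y is the line along which they close (so a half turn about z gives the same grasp; the last joint's range is limited). The gripper opens to 94 mm and grips with 3 to 60 N. Pads are 16 mm wide; open, the fingers measure 119 mm over their backs; the gripper's body (75 mm by 177 mm) begins 78 mm behind the grasp point.
Start: joints at [1.093, 0.3, 1.521, -0, 1.321, -0.067], TCP at [0.22, 0.504, 0.205] pointing down, gripper open.
Joint ranges: [-3.03, 3.03], [-0.79, 2.21], [0.23, 2.52], [-1.04, 4.18], [0, 3.07], [-2.55, 2.55]. Speed limits (rad/s): [2.22, 2.22, 2.57, 3.14, 3.14, 3.14].

### API

Orientations are given as [roll, pitch, yaw] about the fixed x, y, z axes, in that order (R = Rz(yaw) Ry(pitch) Rx(roll)).
In Python, from station import ctrl gives the robot as it stands.
- The arm moves only by the shell command python3 -m pendant 'ROWS' [OPENING] [FORCE]. ROWS is JSON, a list of rows, each a list of 2 entries, a list of its own where there are three numbers: the shift along the world's x, y, z in cm, then the turn about the world's z in rad. A call has 1 to 20 rows; each row shifts and turns the commanded pose from where the row before left it; what a row does not reach is not made up. A row lasts 1/12 s, in which the tool goes at most 41.7 mm and 7.16 degrees, less where a joint would pass 70% of its speed; a pose out of reach is approached as far as the arm can. A call is refused whole if a number of a shift passes 4.17 or a number of a turn 0.125, either way. A call with a gripper value outside its range is refused whole. OPENING is the opening, from 0 (shut) to 1 (fully open), set as the call begins (- or left out, the last holds). The fingers move at their own pace and stop on an object; FORCE is the grip in N (left out, the last holds). Time passes only in rows, so rows that do not move let the fingers close. It gives the time, the measured TCP pose, the force, the opening and the grip force at its end, in the units of the state.
- ctrl.get_obs(): the state, without advancing time (a new reading comes with each control period).
- ctrl.camera(name): name is "scene" or "top"; returns a dict with "color" (400x640x3 uint8, red, green, blue), "intrinsics" (3x3 intrinsics, pixels), "camera_from_world" (4x4, takes a point from world to camera coordinates). Camera axes: x right, y down, z forward; pixel columns grow to the right and rows downward; lengths in m; the calibration is good to about 2 mm. A picture is of the moment at which its call begins. There is no depth.
- ctrl.hand_in(): hands the job in; it is judged then, once.
The state is a dict: "time_s": time; "qpos": joint angles; "joint_vel": joint speeds; "tau": joint torques, N m; "ee_pos": TCP position; "eef_rot": TCP orientation; "force": force on the tool from outside, world axes, zero at the start; "moment": the same for the moment, N m; "grip_width": finger opening in m; "grip_force": force on a finger pad.
Only numpy, scipy, OpenCV 4.12 (cv2) and the standard library are available. Lean on these libraries where they do the work, as an engineer would, in place of code of your own. Each camera call takes 0.05 s, during which the arm holds its last target. There are 200 camera calls.

### The job

Pick up the copper earthing saddle, not the grey steel one like it, and hang it over the earth rail so that it straddles the bare brass stretch in the middle of the bar, one leg on each side, hanging freely and about straight down. Lower it onto the bar before letting go, rather than dropping it, and leave the grey saddle and the green geophone canister where they stand.

Things in the scene. Friction and masses are not known exactly. Their poses are not given: they have to be found in the camera images.
- copper_saddle: Copper earthing saddle with brass nut, 0.28 kg: an upside-down U of 4 mm strip standing on its leg edges. 50 mm wide over its flat legs (x), 42 mm clear between them, 36 mm long (y, the way the bar is to lie), 90 mm high (z), top corners bevelled over 12 mm; nut and stud rise 8 mm more. Origin: centre of the footprint at the leg edges, 86 mm below the underside of the top.
- steel_saddle: Grey painted steel saddle with a dark nut, of the same shape and size as the copper one and with its origin at the same place; to be left alone.
- rail_mid (a point): Earth rail, fixed: a level round bar, 14 mm diameter, on two posts. This point: on the bar's axis at mid-length, 140 mm above the shelf; y runs along the bar, z up. Bare brass reaches 50 mm either side of it; beyond, the bar is sleeved black (same diameter) up to the posts (18 mm thick, 155 mm high) 122 mm either side of the middle. Base plate 70 x 290 x 12 mm below.
- geophone: Green enamelled geophone canister, upright cylinder 62 mm in diameter, 66 mm high, with a black cap 12 mm high on top, 0.6 kg; origin at the centre of its underside; a bystander to be left alone.
Things that resemble listed ones, but are neither listed nor needed, are in the scene too. Of the things that look like the copper_saddle, take the one that is farthest to the robot's left at the start.

How it is judged:
By the outcome, as a careful person would: the job done as asked, in the order asked, and still so for the second after the job is handed in, with the robot touching nothing.
It also fails if it takes over 43 s, if anything falls off the work surface, if the arm or the gripper's body presses on something with over 40 N, if the wrist force passes 120 N, or if a joint passes its speed limit or range.

## Working session

There is one attempt and no reset: what is moved stays moved. The work goes in short steps, Python scripts to look and compute and a shell command to move; the robot and the scene stay as the last step left them, time stands still between calls to the robot, and variables do not carry over. Pictures are saved under pics/ and viewed, at most 10 in all, crops included, and the job is handed in when it is done.

```bash
mkdir -p pics; cat > h.py <<'E'
import numpy as np,cv2
from station import ctrl
def cam(n):
    c=ctrl.camera(n);return c['color'],np.array(c['intrinsics']),np.array(c['camera_from_world'])
def ray(K,T,u,v):
    R,t=T[:3,:3],T[:3,3];return -R.T@t,R.T@np.linalg.inv(K)@np.array([u,v,1.])
def onz(K,T,u,v,z):
    o,d=ray(K,T,u,v);return o+d*(z-o[2])/d[2]
def proj(K,T,p):
    q=K@(T[:3,:3]@np.array(p)+T[:3,3]);return q[:2]/q[2]
E
python3 - <<'E'
from h import *
for n in('top','scene'):
    c,K,T=cam(n);cv2.imwrite(f'pics/{n}0.png',c[:,:,::-1]);np.savez(f'{n}0.npz',c=c,K=K,T=T);print(n,K[0,0],ray(K,T,320,200))
E
```

```text
top 454.2416156002959 (array([ 0.53703326, -0.02685871,  1.16088265]), array([ 0.05443408, -0.0146294 , -0.99857305]))
scene 385.1938378038016 (array([ 1.10556864, -0.3616372 ,  0.7889427 ]), array([-0.58250382,  0.34135572, -0.73785607]))
```

View pics/top0.png

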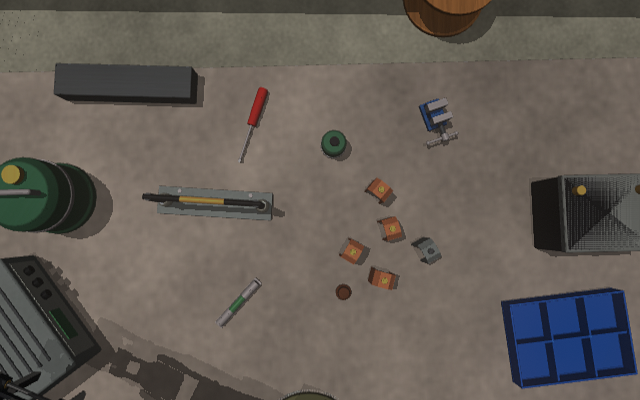

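View pics/scene0.png

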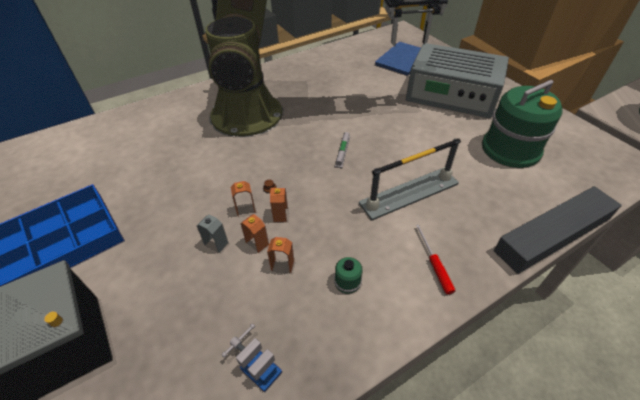

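The top view shows four copper saddles at (379,190), (391,229), (353,251) and (383,279), and the grey one at (428,249). The geophone is at (334,143) and the rail's brass stretch at about (200,200). The scene view shows the same set. (353,251) looks farthest left. Next I measure it and take a close crop.

```bash
python3 - <<'E'
from h import *
d=np.load('top0.npz');c,K,T=d['c'],d['K'],d['T'];s=np.load('scene0.npz')
hsv=cv2.cvtColor(c,cv2.COLOR_RGB2HSV)
print('px/axes: x->',proj(K,T,[.5,0,0]),proj(K,T,[.6,0,0]),proj(K,T,[.5,.1,0]))
m=cv2.inRange(hsv,(3,110,70),(30,255,255));m[:,:300]=0;m[:150]=0;m[:,470:]=0
n,l,st,ce=cv2.connectedComponentsWithStats(m)
for i in range(1,n):
    if st[i,4]>60:
        pts=np.argwhere(l==i)[:,::-1].astype(np.float32)
        print(st[i],ce[i],onz(K,T,*ce[i],.09),cv2.minAreaRect(pts))
y=cv2.inRange(hsv,(18,120,150),(30,255,255));n,l,st,ce=cv2.connectedComponentsWithStats(y)
for i in range(1,n):
    if st[i,4]>5:print('yel',st[i],ce[i],onz(K,T,*ce[i],.14 if ce[i][0]<300 else .095))
a=cv2.resize(c[170:300,330:450],None,fx=4,fy=4,interpolation=2)
b=cv2.resize(s['c'][170:280,190:300],None,fx=2.5,fy=2.5,interpolation=2)
o=np.zeros((520,800,3),np.uint8);o[:520,:480]=a;o[:b.shape[0],500:500+b.shape[1]]=b
r=cv2.resize(c[175:230,140:290],None,fx=2,fy=2);o[400:510,490:790]=r
cv2.imwrite('pics/crop1.png',o[:,:,::-1])
E
```

```text
px/axes: x-> [303.69018246 239.72082841] [302.86775587 200.50651342] [264.42845298 240.59338432]
[367 178  26  24 326] [379.88957055 189.02147239] [ 0.6182145  -0.18465226  0.09      ] ((379.9810791015625, 188.84228515625), (21.45525550842285, 15.389370918273926), 38.1572265625)
[381 217  21  24 332] [391.60843373 227.87951807] [ 0.52601844 -0.20930535  0.09      ] ((391.62847900390625, 227.76150512695312), (21.55109214782715, 15.899917602539062), 73.3007583618164)
[341 239  23  25 323] [352.36532508 251.30340557] [ 0.47330806 -0.1155875   0.09      ] ((352.4117736816406, 251.1470489501953), (15.60637092590332, 21.09432601928711), 30.963754653930664)
[371 269  25  21 337] [383.0652819  279.39762611] [ 0.40651979 -0.18541984  0.09      ] ((383.0429992675781, 279.3453063964844), (21.893268585205078, 15.630402565002441), 15.5241117477417)
[339 288  10  10  80] [343.35   292.6875] [ 0.37786054 -0.09192943  0.09      ] ((343.5, 292.5), (9.0, 9.0), 90.0)
```

View pics/crop1.png

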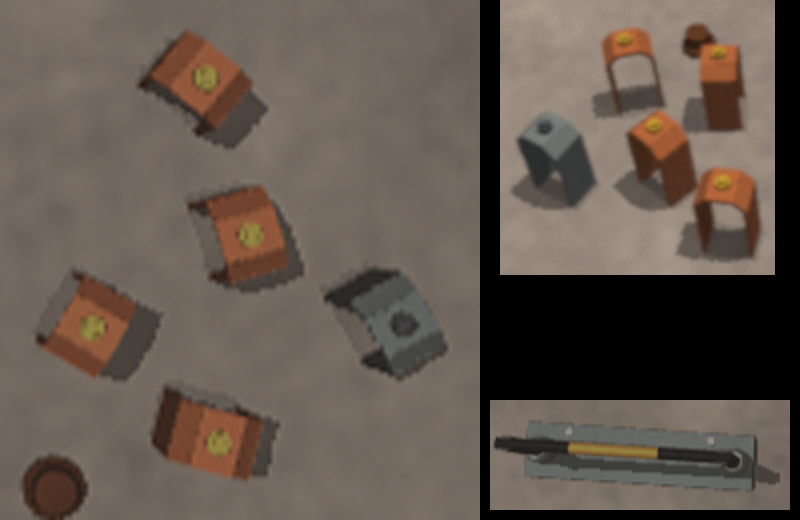

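The crop confirms four identical copper saddles with brass nuts. The left one, with its nut at top px (353,252), is clear all round. Its bevels run right and down in the image, so its long axis is at about 59° from world x. Next I measure the nut in both views and the brass ends of the rail.

```bash
cat >> h.py <<'E'
def tri(a,b):
    (o1,d1),(o2,d2)=a,b
    A=np.c_[d1,-d2];s=np.linalg.lstsq(A,o2-o1,rcond=None)[0]
    p,q=o1+s[0]*d1,o2+s[1]*d2;return (p+q)/2,np.linalg.norm(p-q)
E
python3 - <<'E'
from h import *
D={n:np.load(n+'0.npz') for n in('top','scene')};res={}
for n,d in D.items():
    h=cv2.cvtColor(d['c'],cv2.COLOR_RGB2HSV)
    m=cv2.inRange(h,(17,110,90),(32,255,255))
    k,l,st,ce=cv2.connectedComponentsWithStats(m)
    for i in range(1,k):
        if st[i,4]>8:
            p=np.argwhere(l==i)[:,::-1].astype(np.float32)
            v=cv2.fitLine(p,2,0,.01,.01).ravel();t=(p-v[2:])@v[:2]
            print(n,st[i],ce[i].round(1),(v[2:]+v[:2]*t.min()).round(1),(v[2:]+v[:2]*t.max()).round(1))
print(proj(D['scene']['K'],D['scene']['T'],[.473,-.116,.095]))
o=ctrl.get_obs();print(o['ee_pos'],o['eef_rot'],o['time_s'],o['grip_width'])
E
```

```text
top [  1 165  19  19 277] [ 10.1 173.9] [  4.7 181.5] [ 15.6 166.1]
top [577 185   9  10  69] [581.1 189.8] [579.9 185.3] [582.2 194.2]
top [378 186   7   7  32] [381. 189.] [380.1 191.7] [382. 186.]
top [179 196  45   8 247] [200.9 199.7] [178.9 198.3] [223.1 201.1]
top [390 226   6   6  29] [392.3 228.4] [390.9 230.9] [393.7 225.8]
top [350 249   6   6  32] [352.5 251.5] [350.  251.5] [355.  251.5]
top [382 278   6   6  30] [384.4 280.5] [383.7 283.2] [385.  277.8]
scene [ 259    6  128   49 1108] [318.9  32.5] [258.   49.5] [386.2  13.8]
scene [464  36   8   7  18] [467.9  39.1] [464.   39.7] [471.3  38.6]
scene [477  39   5   6  11] [479.3  41.5] [478.5  43.8] [480.   39.3]
scene [481  43  11   9  36] [485.8  47.1] [481.2  46.6] [490.8  47.8]
scene [491  47   5   7  11] [492.5  50. ] [491.4  47.7] [494.   53.4]
scene [573  59   7   5  15] [576.   60.7] [572.8  60. ] [578.5  61.3]
scene [540  96  17  10 126] [548.2 100.2] [540.1  98.4] [556. 102.]
scene [401 148  35  16 173] [418.  155.3] [401.2 161.5] [435.  148.9]
scene [237 183   5   5  19] [239.1 185.2] [236.9 185.8] [241.2 184.7]
scene [275 188   5   5  20] [276.8 190.3] [274.8 190.6] [279.1 190. ]
scene [249 217   6   6  26] [251.2 219.7] [248.9 220. ] [254.  219.3]
scene [276 240   6   6  31] [278.5 242.4] [276.  243.9] [281.  240.9]
scene [ 44 311  18  15 151] [ 52.1 318. ] [ 45.6 314.7] [ 60.4 322.2]
[276.5399166  190.92488545]
[0.21954427 0.50402812 0.20494317] [-3.14057021e+00 -5.97423321e-05  2.73080157e+00] 0.1 0.0938205345537063
```

```bash
python3 - <<'E'
from h import *
t,s=np.load('top0.npz'),np.load('scene0.npz')
T=lambda a,b:tri(ray(t['K'],t['T'],*a),ray(s['K'],s['T'],*b))
print('nut',T((352.5,251.5),(276.8,190.3)))
print('mid',T((200.9,199.7),(418,155.3)))
# ends: +y end = left in top; which in scene?
print('ends',T((178.4,198.3),(435.5,148.7)),T((223.6,201.1),(400.7,161.7)))
K,Tm=t['K'],t['T']
a,b=onz(K,Tm,178.4,198.3,.143),onz(K,Tm,223.6,201.1,.143);print(a,b,(a+b)/2,np.linalg.norm(a-b),np.degrees(np.arctan2(*(a-b)[[0,1]])))
print('nut z.096',onz(K,Tm,352.5,251.5,.096))
h=cv2.cvtColor(t['c'],cv2.COLOR_RGB2HSV)
m=cv2.inRange(h,(3,110,70),(30,255,255));l=cv2.connectedComponents(m)[1]
p=np.argwhere(l==l[251,352])[:,::-1]
w=np.array([onz(K,Tm,*q,.088)[:2] for q in p]);print(cv2.minAreaRect((w*1000).astype(np.float32)))
E
```

```text
nut (array([ 0.47329531, -0.11524788,  0.09708823]), np.float64(0.00011902634119225935))
mid (array([0.5991975 , 0.22555181, 0.14357513]), np.float64(0.00013763321337469702))
ends (array([0.60444735, 0.27700244, 0.14515189]), np.float64(0.003519265072120172)) (array([0.59454646, 0.17411522, 0.14352244]), np.float64(0.0010803312953674962))
[0.60347518 0.27619747 0.143     ] [0.59489847 0.17466452 0.143     ] [0.59918683 0.22543099 0.143     ] 0.1018945554587798 4.828439097443521
nut z.096 [ 0.47320263 -0.1153915   0.096     ]
((473.5818786621094, -115.88778686523438), (36.514404296875, 49.546043395996094), 57.45685958862305)
```

Cross-checks hold: nut height is 0.097 m, brass length 102 mm, saddle footprint 36.5 x 49.5 mm.
- **Saddle:** centre (0.4733, -0.1155), long axis at 57.5°.
- **Rail:** middle (0.5992, 0.2254), axis at 85.2°.

I'll grip across the legs at tool yaw 1.003. I move above it first.

```bash
python3 -m pendant '[[[1.41,-3.44,0],-0.096],[[1.41,-3.44,0],-0.096],[[1.41,-3.44,0],-0.096],[[1.41,-3.44,0],-0.096],[[1.41,-3.44,0],-0.096],[[1.41,-3.44,0],-0.096],[[1.41,-3.44,0],-0.096],[[1.41,-3.44,0],-0.096],[[1.41,-3.44,0],-0.096],[[1.41,-3.44,0],-0.096],[[1.41,-3.44,0],-0.096],[[1.41,-3.44,0],-0.096],[[1.41,-3.44,0],-0.096],[[1.41,-3.44,0],-0.096],[[1.41,-3.44,0],-0.096],[[1.41,-3.44,0],-0.096],[[1.41,-3.44,0],-0.096],[[1.41,-3.44,0],-0.096],[[0,0,0],0],[[0,0,0],0]]' 1
```

```text
time_s: 1.77
ee_pos: [0.4733, -0.1162, 0.2047]
eef_rot: [-3.14, 0.0, 1.0]
force: [-0.2, -0.5, 0.5]
grip_width: 0.0941
grip_force: 0.0
```

```bash
python3 -m pendant '[[[0,0.07,-2.5],0],[[0,0,-2.5],0],[[0,0,-2.5],0],[[0,0,-2.5],0],[[0,0,-2],0],[[0,0,-2],0],[[0,0,-1.4],0],[[0,0,-1],0],[[0,0,0],0],[[0,0,0],0]]' && python3 - <<'E'
from h import *
a=cam('top')[0][190:300,300:440];b=cam('scene')[0][110:270,190:340]
o=np.zeros((600,800,3),np.uint8);a=cv2.resize(a,None,fx=2.8,fy=2.8);b=cv2.resize(b,None,fx=2.6,fy=2.6)
o[:a.shape[0],:a.shape[1]]=a;o[:b.shape[0],400:400+b.shape[1]]=b;cv2.imwrite('pics/g1.png',o[:,:,::-1])
E
```

```text
time_s: 2.6
ee_pos: [0.4734, -0.1137, 0.0417]
eef_rot: [-3.141, -0.0, 1.004]
force: [0.4, 0.0, 0.0]
grip_width: 0.0938
grip_force: 0.0
```

View pics/g1.png

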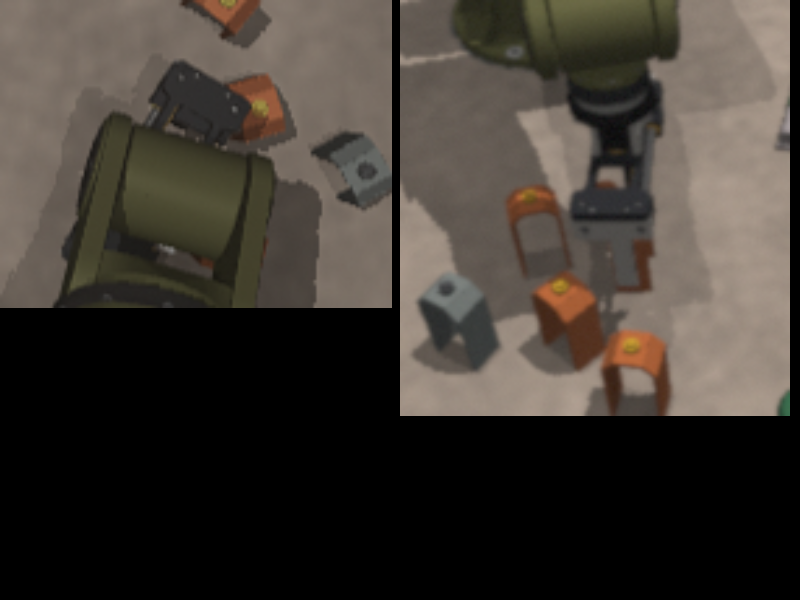

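The fingers straddle the leg faces, and copper shows beside the near finger at about (640,265) in the crop. The neighbours are clear. I trim y by -0.17 cm and close.

```bash
python3 -m pendant '[[[0,-0.17,0],0],[[0,0,0],0],[[0,0,0],0]]' 1 && python3 -m pendant '[[[0,0,0],0],[[0,0,0],0],[[0,0,0],0],[[0,0,0],0],[[0,0,0],0],[[0,0,0],0],[[0,0,0],0],[[0,0,0],0],[[0,0,0],0],[[0,0,0],0]]' 0 25
```

```text
time_s: 2.95
ee_pos: [0.4736, -0.1161, 0.0419]
eef_rot: [3.141, -0.0, 1.003]
force: [0.5, 0.0, -0.2]
grip_width: 0.0943
grip_force: 0.0
time_s: 3.78
ee_pos: [0.4734, -0.1159, 0.0414]
eef_rot: [-3.141, 0.0, 1.003]
force: [-1.0, 0.4, 0.2]
grip_width: 0.0498
grip_force: 25.0
```

Gripped at 49.8 mm with 25 N. I lift 18 cm.

```bash
python3 -m pendant '[[[0,0,0.8],0],[[0,0,1.6],0],[[0,0,2.4],0],[[0,0,2.4],0],[[0,0,2.4],0],[[0,0,2.4],0],[[0,0,2.4],0],[[0,0,2],0],[[0,0,1.6],0],[[0,0,0],0]]' && python3 -m pendant '[[[0.6,1.7,0],0.02],[[1.0,2.7,0],0.04],[[1.0,2.7,0],0.04],[[1.0,2.7,0],0.04],[[1.0,2.7,0],0.04],[[1.0,2.7,0],0.04],[[1.0,2.7,0],0.04],[[1.0,2.7,0],0.04],[[1.0,2.7,0],0.04],[[1.0,2.7,0],0.04],[[1.0,2.7,0],0.04],[[1.0,2.7,0],0.04],[[0.7,2.0,0],0.03],[[0.3,0.7,0],0.0],[[0,0,0],0],[[0,0,0],0],[[0,0,0],0]]'
python3 - <<'E'
from h import *
o=ctrl.get_obs();print(o['ee_pos'],o['eef_rot'],o['grip_width'])
a,K,T=cam('top');b,K2,T2=cam('scene')
np.savez('top1.npz',c=a,K=K,T=T);np.savez('scene1.npz',c=b,K=K2,T=T2)
a=a[130:270,130:290];b=b[60:230,340:500]
o=np.zeros((450,800,3),np.uint8);a=cv2.resize(a,None,fx=2.4,fy=2.4);b=cv2.resize(b,None,fx=2.5,fy=2.5)
o[:a.shape[0],:a.shape[1]]=a;o[:b.shape[0],400:400+b.shape[1]]=b;cv2.imwrite('pics/p1.png',o[:,:,::-1])
E
```

```text
time_s: 4.62
ee_pos: [0.4743, -0.1163, 0.2249]
eef_rot: [3.137, -0.001, 1.003]
force: [0.6, -0.2, -2.1]
grip_width: 0.0499
grip_force: 25.0
time_s: 6.03
ee_pos: [0.5992, 0.2239, 0.2212]
eef_rot: [-3.141, 0.0, 1.491]
force: [0.4, -1.3, -1.5]
grip_width: 0.0496
grip_force: 25.0
[0.59922903 0.22385454 0.22120025] [-3.14113929e+00  3.90740994e-04  1.49126505e+00] 0.04960972943588244
```

View pics/p1.png

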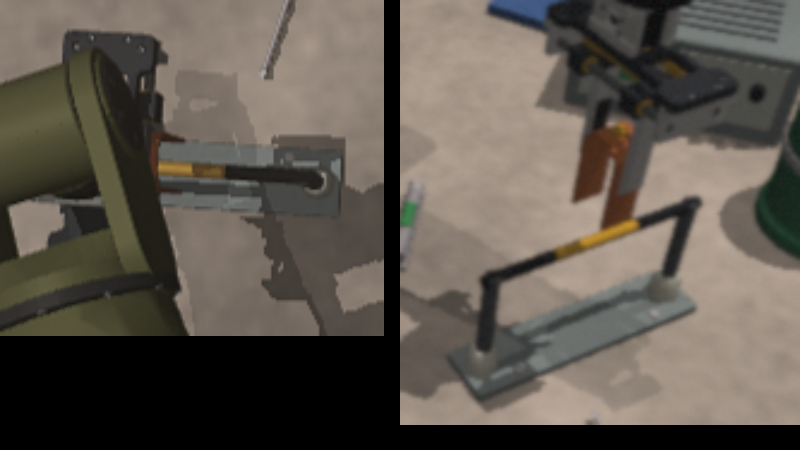

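The saddle hangs upright above the brass, whose stretch is at crop (555–640, 225–255). I lower it to just above contact.

```bash
python3 -m pendant '[[[0,0.15,-1],-0.004],[[0,0,-1.5],0],[[0,0,-1.5],0],[[0,0,-1.5],0],[[0,0,-1.5],0],[[0,0,-1.5],0],[[0,0,-1.5],0],[[0,0,-1],0],[[0,0,0],0],[[0,0,0],0]]'
python3 - <<'E'
from h import *
o=ctrl.get_obs();print(o['ee_pos'],o['eef_rot'],o['force'])
a,K,T=cam('top');b,K2,T2=cam('scene')
a=a[130:270,130:290];b=b[90:210,360:480]
o=np.zeros((600,800,3),np.uint8);a=cv2.resize(a,None,fx=1.4,fy=1.4);b=cv2.resize(b,None,fx=4.5,fy=4.5,interpolation=2)
o[:a.shape[0],:a.shape[1]]=a;o[:540,250:790]=b;cv2.imwrite('pics/p2.png',o[:,:,::-1])
E
```

```text
time_s: 6.97
ee_pos: [0.5993, 0.2263, 0.1113]
eef_rot: [-3.141, 0.0, 1.488]
force: [-0.3, -0.2, -3.2]
grip_width: 0.05
grip_force: 25.0
[0.59933212 0.22629768 0.11127967] [-3.14104212e+00  2.23777912e-04  1.48836867e+00] [-0.29943341 -0.17772801 -3.19107238]
```

View pics/p2.png

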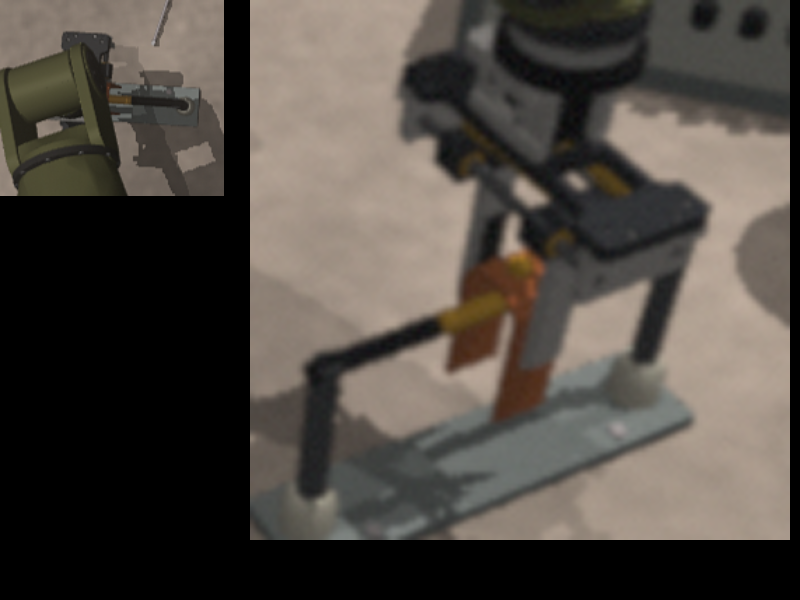

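The bar enters between the legs at crop (500,310), with one leg on each side and about 9 mm to go. I lower slowly until the bar takes the load.

```bash
python3 -m pendant '[[[0,-0.1,-0.3],0],[[0,0,-0.2],0],[[0,0,-0.15],0],[[0,0,-0.05],0],[[0,0,0],0],[[0,0,0],0]]' && python3 -m pendant '[[[0,0,-0.05],0],[[0,0,-0.05],0],[[0,0,0],0],[[0,0,0],0]]'
```

```text
time_s: 7.57
ee_pos: [0.5995, 0.2256, 0.1045]
eef_rot: [3.142, -0.0, 1.489]
force: [0.4, -0.5, -2.4]
grip_width: 0.0502
grip_force: 25.0
time_s: 7.9
ee_pos: [0.5994, 0.2255, 0.1034]
eef_rot: [-3.142, -0.0, 1.489]
force: [0.2, -0.2, -1.8]
grip_width: 0.0499
grip_force: 25.0
```

```bash
python3 -m pendant '[[[0,0,-0.05],0],[[0,0,-0.05],0],[[0,0,0],0],[[0,0,0],0]]'
```

```text
time_s: 8.23
ee_pos: [0.5995, 0.2255, 0.1025]
eef_rot: [3.142, -0.0, 1.489]
force: [0.1, -0.2, -2.4]
grip_width: 0.0499
grip_force: 25.0
```

```bash
python3 -m pendant '[[[0,0,-0.05],0],[[0,0,0],0],[[0,0,0],0]]'; python3 -m pendant '[[[0,0,-0.05],0],[[0,0,0],0],[[0,0,0],0]]'
```

```text
time_s: 8.48
ee_pos: [0.5995, 0.2256, 0.1024]
eef_rot: [3.141, -0.0, 1.489]
force: [-2.6, -1.0, 3.7]
grip_width: 0.05
grip_force: 25.0
time_s: 8.73
ee_pos: [0.5996, 0.2256, 0.1023]
eef_rot: [3.141, -0.0, 1.489]
force: [-4.9, -1.8, 7.3]
grip_width: 0.05
grip_force: 25.0
```

Contact is at tip z 0.1024 as predicted. I ease off 0.5 mm and open.

```bash
python3 -m pendant '[[[0,0,0.06],0],[[0,0,0],0],[[0,0,0],0]]' - 5; python3 -m pendant '[[[0,0,0],0],[[0,0,0],0],[[0,0,0],0],[[0,0,0],0],[[0,0,0],0],[[0,0,0],0],[[0,0,0],0],[[0,0,0],0]]' 0.85
python3 - <<'E'
from h import *
a,K,T=cam('top');b,K2,T2=cam('scene')
b=b[90:210,360:480]
cv2.imwrite('pics/p3.png',cv2.resize(b,None,fx=4.5,fy=4.5,interpolation=2)[:,:,::-1])
E
```

```text
time_s: 8.98
ee_pos: [0.5996, 0.2256, 0.1023]
eef_rot: [3.141, -0.0, 1.489]
force: [-1.0, -1.1, 4.6]
grip_width: 0.0498
grip_force: 5.0
time_s: 9.65
ee_pos: [0.5994, 0.2256, 0.102]
eef_rot: [-3.142, -0.0, 1.489]
force: [0.4, 0.3, 0.6]
grip_width: 0.0797
grip_force: 0.0
```

View pics/p3.png

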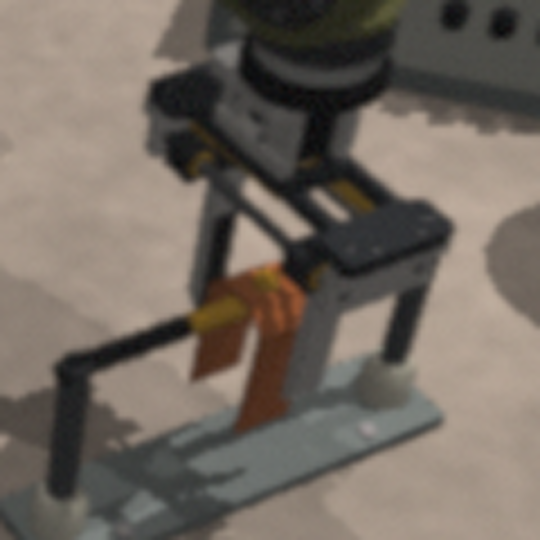

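The saddle is hanging on the bar with both fingers clear. I retreat straight up, then move back toward the base for an unobstructed view.

```bash
python3 -m pendant '[[[0,0,0.5],0],[[0,0,1],0],[[0,0,1.5],0],[[0,0,2],0],[[0,0,2.5],0],[[0,0,2.5],0],[[0,0,2.5],0],[[0,0,2],0],[[-1,-1,1],0],[[-2,-2,0],0],[[-2.5,-2.5,0],0],[[-2.5,-2.5,0],0],[[-2.5,-2.5,0],0],[[-2.5,-2.5,0],0],[[-2.5,-2.5,0],0],[[-2,-2,0],0],[[-1,-1,0],0],[[0,0,0],0],[[0,0,0],0]]'
python3 - <<'E'
from h import *
a,K,T=cam('top');b,K2,T2=cam('scene')
np.savez('top2.npz',c=a,K=K,T=T);np.savez('scene2.npz',c=b,K=K2,T=T2)
a=cv2.resize(a[160:240,130:290],None,fx=3,fy=3,interpolation=2);b=cv2.resize(b[110:220,350:480],None,fx=4,fy=4,interpolation=2)
t0=np.load('top0.npz')['c'];d=cv2.absdiff(t0,cam('top')[0])[110:300,320:460];d=cv2.resize(d,None,fx=1.3,fy=1.3)
o=np.zeros((600,800,3),np.uint8);o[:240,:480]=a;o[240:240+d.shape[0],:d.shape[1]]=d;o[150:590,280:800][:, :]=np.where(b.any(),b,0);cv2.imwrite('pics/p4.png',o[:,:,::-1])
h=cv2.cvtColor(np.load('top2.npz')['c'],cv2.COLOR_RGB2HSV)
m=cv2.inRange(h,(3,110,70),(30,255,255));k,l,st,ce=cv2.connectedComponentsWithStats(m)
for i in range(1,k):
    if st[i,4]>20:print(st[i],ce[i].round(1))
E
```

```text
time_s: 11.33
ee_pos: [0.4147, 0.0404, 0.2582]
eef_rot: [3.139, -0.0, 1.488]
force: [-0.7, 0.2, -0.4]
grip_width: 0.0796
grip_force: 0.0
[427   0  64  14 638] [458.6   5.2]
[407  11  74  24 308] [433.9  23.2]
[  1 165  19  19 282] [ 10.3 173.8]
[367 178  26  24 327] [379.9 189.1]
[577 185   9  10  73] [580.9 189.8]
[179 189  45  23 522] [200.9 199.8]
[381 217  21  24 331] [391.6 227.8]
[371 269  25  21 338] [383.  279.4]
```

View pics/p4.png

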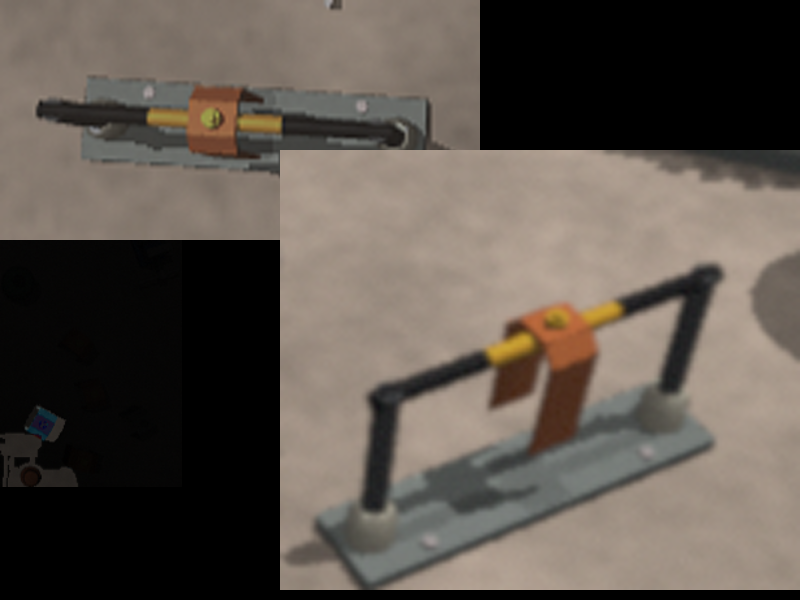

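The saddle straddles the middle of the brass with its nut at top px (200.5,199), hanging straight. The difference image shows that nothing else moved.

```bash
python3 -c "
from station import ctrl
print(ctrl.hand_in())"
```

```text
the job is handed in; nothing more can be done
None
```

I hung the leftmost copper saddle over the middle of the rail's bare brass and lowered it into contact before releasing; it hangs straight. The grey saddle and the geophone were not moved, and the job was handed in at about 11.5 s of robot time.

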